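Move the hand stamps to the new rack in reverse order

TASK

Move the four hand stamps from the wooden rack to the empty metal rack in reverse order: the stamp nearest the wooden rack's black end goes into the metal rack's bay farthest from its own black end, the next one beside it, and so on, until the stamp from the plain end stands next to the metal rack's black end. Set each one down gently, standing upright on the floor of its bay, keep the stamps upright and drop or knock over none; the coloured pads stay where they are.

Things in the scene. Friction and masses are not known exactly. Their poses are not given: they have to be found in the camera images.
- red_stamp: red hand stamp, loose, 90 g, round about its z axis (up): black foot 34 mm in diameter, 20 mm high, with a red band; steel neck 16 mm in diameter from 20 to 42 mm; red grip knob 28 mm in diameter from 42 to 66 mm above the underside. Origin: centre of its underside. It starts upright on the red pad
- yellow_stamp: yellow hand stamp, loose, 90 g, round about its z axis (up): black foot 34 mm in diameter, 20 mm high, with a yellow band; steel neck 16 mm in diameter from 20 to 42 mm; yellow grip knob 28 mm in diameter from 42 to 66 mm above the underside. Origin: centre of its underside. It starts upright on the yellow pad
- green_stamp: green hand stamp, loose, 90 g, round about its z axis (up): black foot 34 mm in diameter, 20 mm high, with a green band; steel neck 16 mm in diameter from 20 to 42 mm; green grip knob 28 mm in diameter from 42 to 66 mm above the underside. Origin: centre of its underside. It starts upright on the green pad
- blue_stamp: blue hand stamp, loose, 90 g, round about its z axis (up): black foot 34 mm in diameter, 20 mm high, with a blue band; steel neck 16 mm in diameter from 20 to 42 mm; blue grip knob 28 mm in diameter from 42 to 66 mm above the underside. Origin: centre of its underside. It starts upright on the blue pad
- red_pad: red ink pad, fixed in one bay of the wooden rack: a flat square 48 x 48 mm, 4 mm thick. Origin: centre of its underside, on the bay's floor. It stays there, and so shows which bay the red stamp came from
- yellow_pad: yellow ink pad, fixed in one bay of the wooden rack: a flat square 48 x 48 mm, 4 mm thick. Origin: centre of its underside, on the bay's floor. It stays there, and so shows which bay the yellow stamp came from
- green_pad: green ink pad, fixed in one bay of the wooden rack: a flat square 48 x 48 mm, 4 mm thick. Origin: centre of its underside, on the bay's floor. It stays there, and so shows which bay the green stamp came from
- blue_pad: blue ink pad, fixed in one bay of the wooden rack: a flat square 48 x 48 mm, 4 mm thick. Origin: centre of its underside, on the bay's floor. It stays there, and so shows which bay the blue stamp came from
- wood_rack: Brown wooden stamp rack, fixed, turned any way: four open bays in a row, 230 x 62 mm; at the start a pad and its stamp in each bay. Origin: middle of the row, on the desk. Bay centres at x = -84, -28, 28, 84 mm, y = 0; each 50 x 50 mm clear, floor at 8 mm, 6 mm walls and dividers up to 18 mm. z up. A black block (18 x 62, 26 mm high) closes its +x end, the black end; -x is the plain end
- metal_rack: Blue-grey painted metal stamp rack, fixed, turned any way: four open bays in a row, 230 x 62 mm; empty at the start. Origin: middle of the row, on the desk. Bay centres at x = -84, -28, 28, 84 mm, y = 0; each 50 x 50 mm clear, floor at 8 mm, 6 mm walls and dividers up to 18 mm. z up. A black block (18 x 62, 26 mm high) closes its +x end, the black end; -x is the plain end

How it is judged (in metres and radians):
At the end, for the whole second after the job is handed in: Each stamp stands upright (within 7 degrees) and at rest on the floor of its bay of the metal rack, within 12 mm of the bay centre along and across: a stamp whose pad lies at x along the wooden rack (black end +x) is in the metal rack's bay at -x (((x of red_pad in the frame of wood_rack between -0.098 and -0.07 m and x of red_stamp in the frame of metal_rack between 0.072 and 0.096 m) or (x of red_pad in the frame of wood_rack between -0.042 and -0.014 m and x of red_stamp in the frame of metal_rack between 0.016 and 0.04 m) or (x of red_pad in the frame of wood_rack between 0.014 and 0.042 m and x of red_stamp in the frame of metal_rack between -0.04 and -0.016 m) or (x of red_pad in the frame of wood_rack between 0.07 and 0.098 m and x of red_stamp in the frame of metal_rack between -0.096 and -0.072 m)) and y of red_stamp in the frame of metal_rack between -0.012 and 0.012 m and z of red_stamp in the frame of metal_rack between 0.004 and 0.012 m and angle between each of red_stamp, yellow_stamp, green_stamp, blue_stamp's own z axis and vertical below 0.12 rad and linear speed of each of red_stamp, yellow_stamp, green_stamp, blue_stamp below 0.02 m/s and ((x of yellow_pad in the frame of wood_rack between -0.098 and -0.07 m and x of yellow_stamp in the frame of metal_rack between 0.072 and 0.096 m) or (x of yellow_pad in the frame of wood_rack between -0.042 and -0.014 m and x of yellow_stamp in the frame of metal_rack between 0.016 and 0.04 m) or (x of yellow_pad in the frame of wood_rack between 0.014 and 0.042 m and x of yellow_stamp in the frame of metal_rack between -0.04 and -0.016 m) or (x of yellow_pad in the frame of wood_rack between 0.07 and 0.098 m and x of yellow_stamp in the frame of metal_rack between -0.096 and -0.072 m)) and y of yellow_stamp in the frame of metal_rack between -0.012 and 0.012 m and z of yellow_stamp in the frame of metal_rack between 0.004 and 0.012 m and ((x of green_pad in the frame of wood_rack between -0.098 and -0.07 m and x of green_stamp in the frame of metal_rack between 0.072 and 0.096 m) or (x of green_pad in the frame of wood_rack between -0.042 and -0.014 m and x of green_stamp in the frame of metal_rack between 0.016 and 0.04 m) or (x of green_pad in the frame of wood_rack between 0.014 and 0.042 m and x of green_stamp in the frame of metal_rack between -0.04 and -0.016 m) or (x of green_pad in the frame of wood_rack between 0.07 and 0.098 m and x of green_stamp in the frame of metal_rack between -0.096 and -0.072 m)) and y of green_stamp in the frame of metal_rack between -0.012 and 0.012 m and z of green_stamp in the frame of metal_rack between 0.004 and 0.012 m and ((x of blue_pad in the frame of wood_rack between -0.098 and -0.07 m and x of blue_stamp in the frame of metal_rack between 0.072 and 0.096 m) or (x of blue_pad in the frame of wood_rack between -0.042 and -0.014 m and x of blue_stamp in the frame of metal_rack between 0.016 and 0.04 m) or (x of blue_pad in the frame of wood_rack between 0.014 and 0.042 m and x of blue_stamp in the frame of metal_rack between -0.04 and -0.016 m) or (x of blue_pad in the frame of wood_rack between 0.07 and 0.098 m and x of blue_stamp in the frame of metal_rack between -0.096 and -0.072 m)) and y of blue_stamp in the frame of metal_rack between -0.012 and 0.012 m and z of blue_stamp in the frame of metal_rack between 0.004 and 0.012 m); the robot touches nothing.
It fails at once if a stamp is knocked over or laid down (tilted more than 45 degrees) (angle between any of red_stamp, yellow_stamp, green_stamp, blue_stamp's own z axis and vertical above 0.785 rad).
It fails at once if a stamp is dropped into the metal rack (moving faster than 0.6 m/s with its underside less than 18 mm above the desk, over the rack) ((height (world z) of red_stamp below 0.018 m and horizontal distance between red_stamp and metal_rack below 0.13 m and linear speed of red_stamp above 0.6 m/s) or (height (world z) of yellow_stamp below 0.018 m and horizontal distance between yellow_stamp and metal_rack below 0.13 m and linear speed of yellow_stamp above 0.6 m/s) or (height (world z) of green_stamp below 0.018 m and horizontal distance between green_stamp and metal_rack below 0.13 m and linear speed of green_stamp above 0.6 m/s) or (height (world z) of blue_stamp below 0.018 m and horizontal distance between blue_stamp and metal_rack below 0.13 m and linear speed of blue_stamp above 0.6 m/s)).
It also fails if it takes over 120 s, if anything falls off the work surface, if the arm or the gripper's body presses on something with over 40 N, if the wrist force passes 120 N, or if a joint passes its speed limit or range.

ROBOT

A 6-joint arm with a two-finger parallel gripper is mounted at the origin on the work surface. World frame = base frame: x ahead of the robot, y to its left, z up, the work surface at z = 0. Lengths are in mm, angles in rad, forces in N, time in s.
With the tool pointing down it reaches from about 275 to 750 mm from the base axis. Payload 10.2 kg.
Tool frame: the origin (TCP) lies on the centre line of the jaws, within the pads' length; the fingertips stand 8 mm ahead of it and the grasp point (between the pads) lies 11 mm behind it; x points along the fingers, y is the direction in which the jaws open and shut, and the axes are right-handed (so a half turn about x gives the same grasp; the last joint's range is limited). The gripper opens to 85 mm and grips with 20 to 120 N. Pads are 22 mm wide; open, the fingers measure 114 mm over their backs; the gripper's body (76 mm by 85 mm) begins 54 mm behind the grasp point. The pads swing forward as they close: fully open they stand 13 mm farther back than shut.
Start: joints at [-1.425, 0.313, 1.498, -0, 1.331, -0.223], TCP at [189.248, -489.71, 239.294] pointing down, gripper open.
Joint ranges: [-2.94, 2.94], [-0.97, 2.17], [0.19, 2.56], [-1.23, 4.37], [0.02, 3.11], [-2.88, 2.88]. Speed limits (rad/s): [2.39, 2.39, 3.01, 3.14, 3.14, 3.14].

INTERFACE

Orientations are given as a unit quaternion [w, x, y, z].
In Python, from rig import ctrl, vision, workorder gives the robot as it stands. The module is installed in compiled form; this text tells all that it offers.
- The arm moves only by the shell command python3 -m jog 'ROWS' [OPENING] [FORCE]. ROWS is JSON, a list that holds one entry, the list of rows, each a list of 6 numbers: the shift along the tool's x, y, z in m, then the turn, a rotation vector about the tool's x, y, z in rad. A call has 1 to 12 rows; each row shifts and turns the commanded pose from where the row before left it, along the tool's axes as they then stand; what a row does not reach is not made up. A row lasts 1/8 s, in which the tool goes at most 62.5 mm and 10.7 degrees, less where a joint would pass 70% of its speed; a pose out of reach is approached as far as the arm can. A call is refused whole if a number of a shift passes 0.0625 or a number of a turn 0.188, either way. A call with a gripper value outside its range is refused whole. OPENING is the closure in counts, from 0 (fully open) to 255 (shut), set as the call begins (- or left out, the last holds). The fingers move at their own pace and stop on an object; FORCE is the grip in N (left out, the last holds). Time passes only in rows, so rows that do not move let the fingers close. It gives the time, the measured TCP pose, the force and the opening at its end, in the units of the state.
- ctrl.sense(): the state, without advancing time (a new reading comes with each control period).
- vision.capture(name): name is "scene" or "top" or "wrist"; returns a dict with "image" (400x640x3 uint8, red, green, blue), "mtx" (3x3 intrinsics, pixels), "R" (3x3) and "t" (3): a world point X has camera coordinates R X + t; the wrist camera has in their place "hand_eye" (4x4, takes a point from camera to tool coordinates, whose origin is the TCP and whose axes are the tool frame's). Camera axes: x right, y down, z forward; pixel columns grow to the right and rows downward; lengths in mm; the calibration is good to about 2 mm. The wrist camera is an equidistant fisheye: a pixel r from the principal point sees the ray r / f radians off the axis. A picture is of the moment at which its call begins: read the wrist's pose just before it. There is no depth.
- workorder.finish_job(): hands the job in, once; it reports no verdict.
The state is a dict: "time_s": time; "joints": joint angles; "dq": joint speeds; "tau": joint torques, N m; "eef_pos": TCP position; "ee_rot": TCP orientation; "force": force on the tool from outside, world axes, zero at the start; "wrist_torque": the same for the moment, N m; "grip_width": opening from 0.0 (shut) to 1.0 (fully open).
Only numpy, scipy, OpenCV 4.12 (cv2) and the standard library are available. Lean on these libraries where they do the work, as an engineer would, in place of code of your own. Each camera call takes 0.05 s, during which the arm holds its last target.

## Working session

There is one attempt and no reset: what is moved stays moved. The work goes in short steps, Python scripts to look and compute and a shell command to move; the robot and the scene stay as the last step left them, time stands still between calls to the robot, and variables do not carry over. Pictures are saved under pics/ and viewed, and the job is handed in when it is done.

```bash
mkdir -p pics
python3 - <<'E'
from rig import ctrl, vision
import cv2, numpy as np
s=ctrl.sense(); print({k:np.round(v,4).tolist() for k,v in s.items()})
for n in ("scene","top","wrist"):
    c=vision.capture(n); cv2.imwrite(f"pics/{n}0.png",c["image"][:,:,::-1])
    for k in c:
        if k!="image": print(n,k,np.round(c[k],4).tolist())
E
```

```text
{'time_s': 0.0, 'joints': [-1.4254, 0.3134, 1.4985, 0.0, 1.331, -0.2234], 'dq': [-0.0017, 0.0019, -0.0006, 0.0023, 0.0018, 0.0003], 'tau': [-0.0002, -41.227, -25.9743, -0.0003, 0.0042, 0.0], 'eef_pos': [189.2153, -489.4408, 238.723], 'ee_rot': [0.1292, 0.6951, 0.1301, -0.6951], 'force': [0.0441, 0.174, -0.2496], 'wrist_torque': [-0.0173, 0.0003, 0.0109], 'grip_width': 0.9993}
scene mtx [[494.8446, 0.0, 318.7669], [0.0, 494.8446, 205.6181], [0.0, 0.0, 1.0]]
scene R [[0.7714, 0.6361, 0.0168], [0.4988, -0.588, -0.6368], [-0.3952, 0.4996, -0.7709]]
scene t [-404.4915, -256.95, 1350.7028]
top mtx [[447.0681, 0.0, 319.0165], [0.0, 447.0681, 199.3273], [0.0, 0.0, 1.0]]
top R [[-0.0232, -0.9995, -0.0216], [-0.9823, 0.0268, -0.1856], [0.186, 0.0169, -0.9824]]
top t [-0.6332, 555.4244, 891.5876]
wrist mtx [[309.7069, 0.0, 317.3824], [0.0, 309.7069, 200.6053], [0.0, 0.0, 1.0]]
wrist hand_eye [[-0.0007, -0.2684, 0.9633, -135.2534], [1.0, 0.0002, 0.0008, 0.1694], [-0.0004, 0.9633, 0.2684, -67.839], [0.0, 0.0, 0.0, 1.0]]
```

View pics/top0.png

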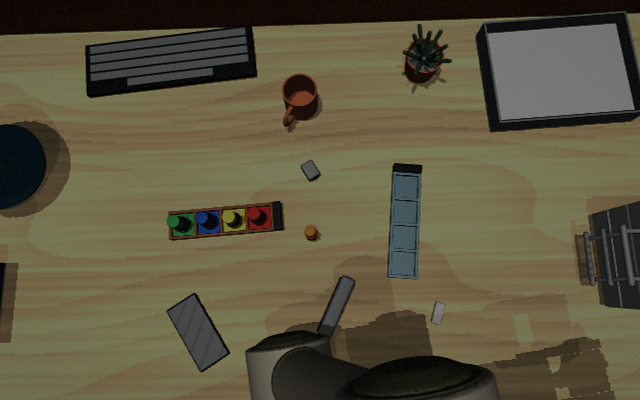

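View pics/scene0.png

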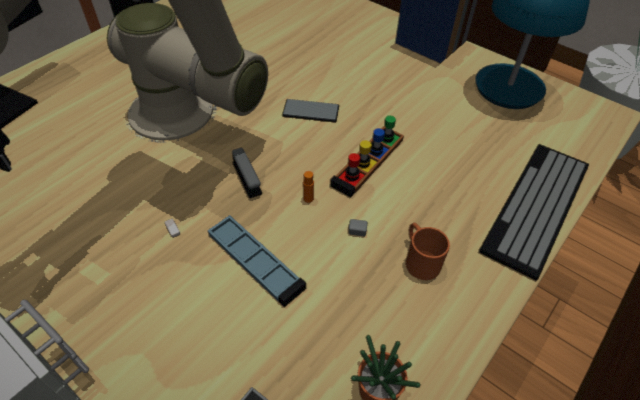

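View pics/wrist0.png

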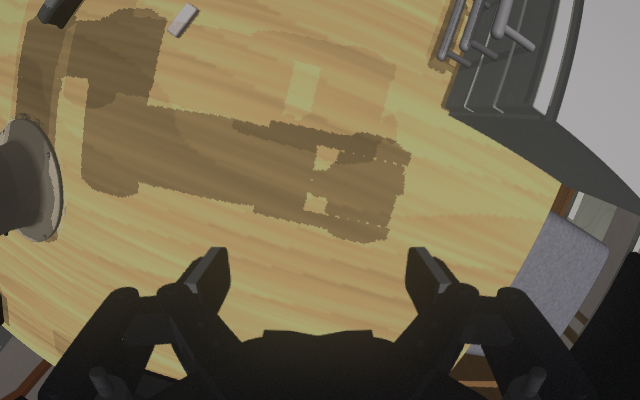

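The top view shows the wooden rack's black end at about (278,216). From there the order is red (259,216), yellow (233,219), blue (208,221) and green (180,224). The metal rack's black end is at (407,168) and its plain end at about (403,275). I'll zoom in for rack corners.

Run:
```python
import cv2
t=cv2.imread("pics/top0.png"); s=cv2.imread("pics/scene0.png")
def z(im,x0,y0,x1,y1,k,n): 
    cv2.imwrite(f"pics/{n}.png",cv2.resize(im[y0:y1,x0:x1],None,fx=k,fy=k,interpolation=cv2.INTER_CUBIC))
z(t,160,190,290,250,6,"zt_w"); z(t,370,155,440,285,4,"zt_m")
z(s,320,110,420,200,6,"zs_w"); z(s,200,205,315,310,5,"zs_m")
```

```text
(no output)
```

View pics/zt_w.png

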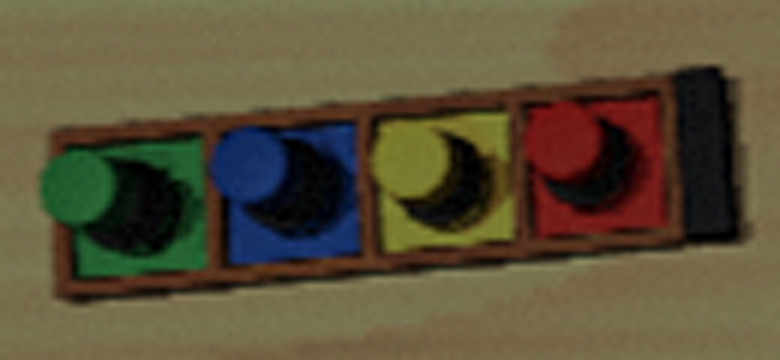

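View pics/zt_m.png

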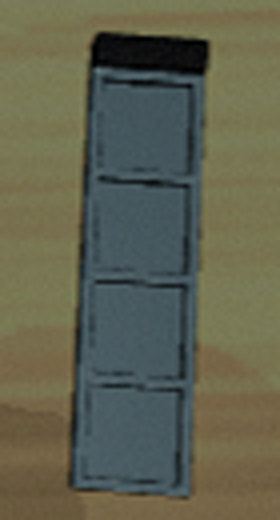

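View pics/zs_w.png

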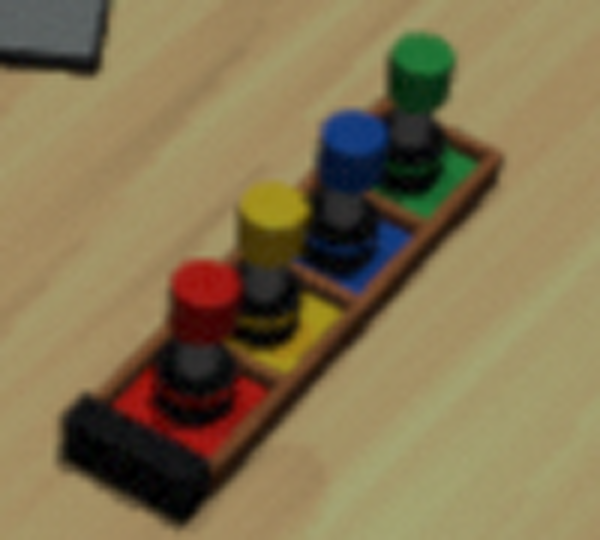

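View pics/zs_m.png

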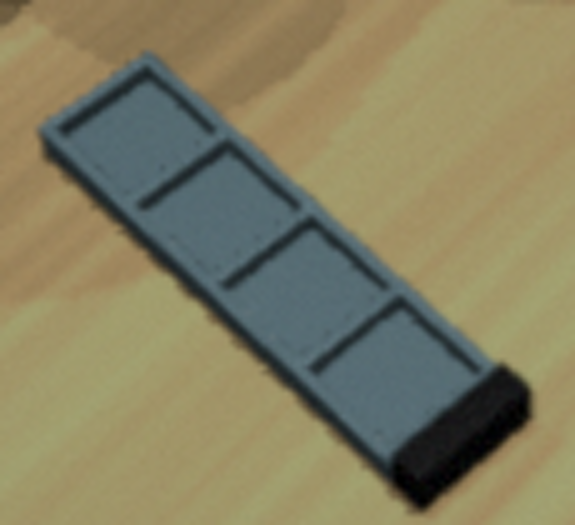

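```bash
cat > h.py <<'E'
import numpy as np
from scipy.optimize import least_squares
from scipy.spatial.transform import Rotation as Ro
CAM={"top":(np.array([[447.0681,0,319.0165],[0,447.0681,199.3273],[0,0,1]]),np.array([[-0.0232,-0.9995,-0.0216],[-0.9823,0.0268,-0.1856],[0.186,0.0169,-0.9824]]),np.array([-0.6332,555.4244,891.5876])),
"scene":(np.array([[494.8446,0,318.7669],[0,494.8446,205.6181],[0,0,1]]),np.array([[0.7714,0.6361,0.0168],[0.4988,-0.588,-0.6368],[-0.3952,0.4996,-0.7709]]),np.array([-404.4915,-256.95,1350.7028]))}
def proj(c,X):
    K,R,t=CAM[c]; p=K@(R@np.asarray(X,float)+t); return p[:2]/p[2]
def R2W(p,X): 
    c,s=np.cos(p[2]),np.sin(p[2]); return np.array([p[0]+c*X[0]-s*X[1],p[1]+s*X[0]+c*X[1],X[2]])
def fitrack(obs,p0):
    f=lambda p: np.concatenate([proj(c,R2W(p,X))-np.array(u) for c,X,u in obs])
    return least_squares(f,p0,loss='soft_l1')
E
python3 - <<'E'
from h import *
M=[("top",(-115,31,18),(388,277)),("top",(-115,-31,18),(417.5,278.7)),("top",(133,31,26),(394,163.7)),("top",(133,-31,26),(422.2,165)),
("scene",(-115,31,18),(230,216)),("scene",(-115,-31,18),(208.4,231)),("scene",(133,31,26),(305.4,282.6)),("scene",(133,-31,26),(283.6,302.4))]
W=[("top",(-115,31,18),(168.8,212)),("top",(-115,-31,18),(170,239.7)),("top",(133,31,26),(280,201.3)),("top",(133,-31,26),(282.5,229.7)),
("scene",(-115,31,18),(403.3,136.3)),("scene",(133,-31,26),(331,180.3)),("scene",(133,31,26),(350.5,193))]
for n,o,p0 in(("M",M,(450,-180,0)),("W",W,(450,200,-1.5))):
    r=fitrack(o,p0); print(n,r.x,np.round(r.fun,1))
    for k in("top","scene"):
        rr=fitrack([a for a in o if a[0]==k],p0); print(k,rr.x)
    for x in(-84,-28,28,84): print(x,R2W(r.x,(x,0,8)).round(1))
S={"green":[(80,187),(422,58)],"blue":[(250,165),(353,137)],"yellow":[(412,158),(274,210)],"red":[(565,142),(208,285)]}
for n,(a,b) in S.items():
    a=np.array(a)/6+(160,190); b=np.array(b)/6+(320,110)
    r=least_squares(lambda X:np.concatenate([proj("top",X)-a,proj("scene",X)-b]),(450,200,78)); print(n,r.x.round(1),np.round(r.fun,1))
E
```

```text
M [ 5.04485614e+02 -1.98521734e+02 -1.02762342e-01] [-0.  -1.2 -0.  -0.5  0.2 -2.1  0.4 -1.4 -0.9 -1.7 -2.  -1.2  0.5 -0.6
 -0.9 -1.1]
top [ 5.01743411e+02 -1.98092289e+02 -9.93815174e-02]
scene [ 5.07621715e+02 -1.99225486e+02 -1.04796442e-01]
-84 [ 420.9 -189.9    8. ]
-28 [ 476.6 -195.6    8. ]
28 [ 532.3 -201.4    8. ]
84 [ 588.  -207.1    8. ]
W [520.93261631 199.5948986   -1.50071152] [-0.2 -0.6 -0.6 -0.2  0.7 -1.4  0.4 -1.6 -0.8 -1.5 -2.8 -1.2 -0.2 -2.2]
top [518.93173316 199.76839909  -1.50887546]
scene [526.04021285 196.81635619  -1.50109301]
-84 [515.1 283.4   8. ]
-28 [519.  227.5   8. ]
28 [522.9 171.7   8. ]
84 [526.8 115.8   8. ]
green [515.  287.7  70.6] [-0.5 -0.5 -0.7  0.2]
blue [521.1 229.1  70.6] [-0.5 -0.5 -0.7  0.2]
yellow [522.1 173.2  71. ] [-0.5 -0.5 -0.8  0.2]
red [526.9 121.1  71.5] [-0.9 -0.8 -1.3  0.3]
```

```bash
cat >> h.py <<'E'
def rot(s): 
    q=s["ee_rot"]; return Ro.from_quat([q[1],q[2],q[3],q[0]])
def yawrot(a):  # tool x down, tool y at world yaw a
    x=np.array([0,0,-1.]); y=np.array([np.cos(a),np.sin(a),0]); return Ro.from_matrix(np.c_[x,y,np.cross(x,y)])
def delta(s,P,a):
    "tool-frame shift (mm) & rotvec to reach world TCP P, jaw yaw a; also the shift in the target's frame"
    T=yawrot(a); d=np.asarray(P,float)-s["eef_pos"]
    return rot(s).inv().apply(d), (rot(s).inv()*T).as_rotvec(), T.inv().apply(d)
E
python3 - <<'E'
from h import *
from rig import ctrl
s=ctrl.sense(); m=rot(s).as_matrix(); print(m.round(4)); print(np.arctan2(m[1,1],m[0,1]))
for a in (-np.pi/4,np.pi/4,3*np.pi/4,-3*np.pi/4):
    print(a,*[v.round(4) for v in delta(s,(421+40,-190,240),a)])
E
```

```text
[[-1.000e-04  3.605e-01 -9.328e-01]
 [ 1.000e-03 -9.328e-01 -3.605e-01]
 [-1.000e+00 -1.000e-03 -2.000e-04]]
-1.2020282709546584
-0.7853981633974483 [  -0.8612 -181.3982 -361.4814] [-4.166e-01 -4.000e-04  9.000e-04] [  -1.1276  -19.5954 -403.9673]
0.7853981633974483 [  -0.8612 -181.3982 -361.4814] [-1.9874e+00 -1.1000e-03  4.0000e-04] [ -1.1276 403.9673 -19.5954]
2.356194490192345 [  -0.8612 -181.3982 -361.4814] [2.725e+00 1.300e-03 6.000e-04] [ -1.1276  19.5954 403.9673]
-2.356194490192345 [  -0.8612 -181.3982 -361.4814] [1.1542e+00 4.0000e-04 1.0000e-03] [  -1.1276 -403.9673   19.5954]
```

```bash
python3 -m jog '[[[0,0,0,-0.139,0,0],[0,0,0,-0.139,0,0],[0,0,0,-0.139,0,0],[0,0,-0.05,0,0,0],[0,0,-0.05,0,0,0],[0,0,-0.05,0,0,0],[0,0,-0.05,0,0,0],[0,0,-0.05,0,0,0],[0,0,-0.05,0,0,0],[0,0,-0.05,0,0,0],[0,-0.02,-0.05,0,0,0]]]' 0
python3 - <<'E'
from rig import ctrl, vision
import cv2, numpy as np
s=ctrl.sense(); c=vision.capture("wrist"); cv2.imwrite("pics/w1.png",c["image"][:,:,::-1])
np.savez("w1.npz",p=s["eef_pos"],q=s["ee_rot"],he=c["hand_eye"]); print(s["time_s"],s["eef_pos"],s["ee_rot"])
E
```

```text
time_s: 1.52
eef_pos: [458.9, -191.4, 238.9]
ee_rot: [-0.271, -0.653, -0.271, 0.653]
force: [0.1, -0.1, 0.7]
grip_width: 0.999
1.525 [ 458.87108768 -191.4443957   238.87713796] [-0.27051592 -0.65321722 -0.2707559   0.65331435]
```

View pics/w1.png

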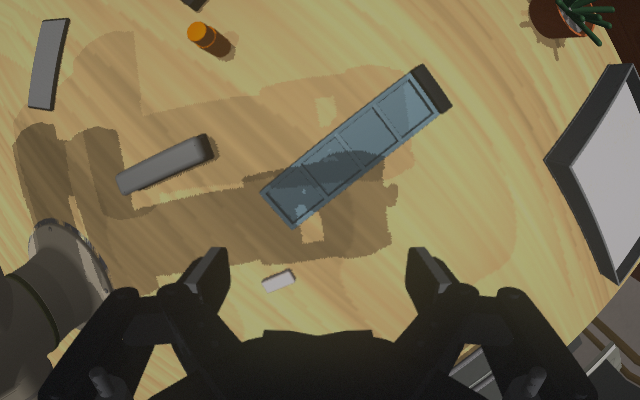

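The whole metal rack is in the wrist view, with its plain end at about (277,210) and its black block at about (433,88).

Run:
```python
import cv2
s=cv2.imread("pics/w1.png"); cv2.imwrite("pics/w1z.png",cv2.resize(s[55:240,250:465],None,fx=3.6,fy=3.2*3.6/3.2*0.88889,interpolation=cv2.INTER_CUBIC)); print(3.2)
```

```text
3.2
```

View pics/w1z.png

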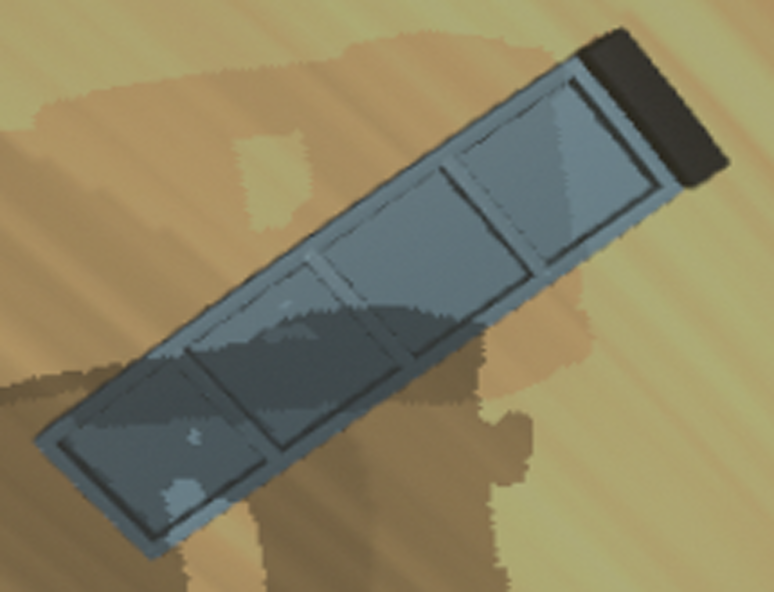

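```bash
cat >> h.py <<'E'
def wproj(s,X,he):
    p=rot({"ee_rot":s["q"]}).inv().apply(np.asarray(X,float)-s["p"])
    R=he[:3,:3]; c=R.T@(p-he[:3,3]); r=np.hypot(c[0],c[1]); th=np.arctan2(r,c[2])
    return np.array([317.3824,200.6053])+309.7069*th*c[:2]/r
def fitw(s,obs,p0):
    he=s["he"]
    return least_squares(lambda p:np.concatenate([wproj(s,R2W(p,X),he)-np.array(u) for X,u in obs]),p0,loss='soft_l1')
E
python3 - <<'E'
from h import *
s=dict(np.load("w1.npz"))
o=[((-115,31,18),(37,438)),((-115,-31,18),(157,556)),((115,31,18),(578,58)),((115,-31,18),(690,188)),((133,31,26),(627,28)),((133,-31,26),(729,162))]
o=[(X,(u/3.6+250,v/3.2+55)) for X,(u,v) in o]
r=fitw(s,o,(500,-200,-.1)); print(r.x,r.fun.round(1))
for x in(-84,-28,28,84): print(x,R2W(r.x,(x,0,8)).round(1))
E
```

```text
[ 5.06284660e+02 -2.00243491e+02 -1.01312412e-01] [-0.7  0.5 -0.7  1.4  0.6 -1.3 -0.5  0.4  0.3 -1.2  2.   0. ]
-84 [ 422.7 -191.7    8. ]
-28 [ 478.4 -197.4    8. ]
28 [ 534.1 -203.1    8. ]
84 [ 589.9 -208.7    8. ]
```

```bash
python3 -m jog '[[[0,-0.028,-0.041,0,0,0],[0,-0.028,-0.041,0,0,0],[0,-0.028,-0.041,0,0,0],[0,-0.028,-0.041,0,0,0],[0,-0.028,-0.041,0,0,0],[0,-0.028,-0.041,0,0,0],[0,-0.028,-0.041,0,0,0],[0,0,0,0,0,0]]]' 0
python3 - <<'E'
from rig import ctrl, vision
import cv2, numpy as np
s=ctrl.sense(); c=vision.capture("wrist"); cv2.imwrite("pics/w2.png",c["image"][:,:,::-1])
np.savez("w2.npz",p=s["eef_pos"],q=s["ee_rot"],he=c["hand_eye"]); print(s["time_s"],s["eef_pos"],s["ee_rot"])
E
```

```text
time_s: 2.58
eef_pos: [521.8, 151.5, 238.8]
ee_rot: [-0.272, -0.652, -0.272, 0.653]
force: [0.2, -0.9, -0.1]
grip_width: 1.001
2.575 [521.84737149 151.45658371 238.79982193] [-0.27184355 -0.65249618 -0.2722271   0.65287228]
```

View pics/w2.png

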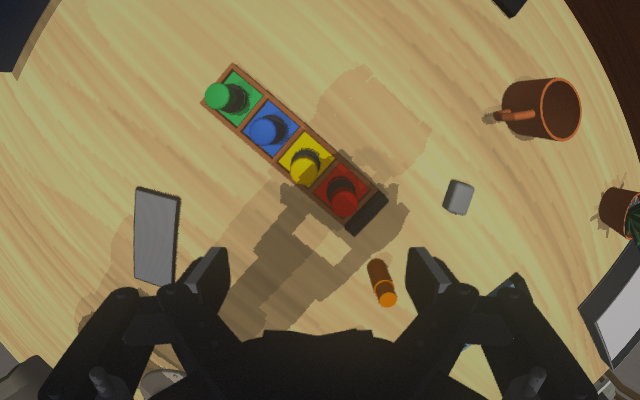

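The four stamps and the rack are visible, with the red knob at about (343,206), yellow (304,170), blue (263,131) and green (217,96).

Run:
```python
import cv2
s=cv2.imread("pics/w2.png"); cv2.imwrite("pics/w2z.png",cv2.resize(s[60:240,195:395],None,fx=3.3,fy=3.3,interpolation=cv2.INTER_CUBIC))
```

```text
(no output)
```

View pics/w2z.png

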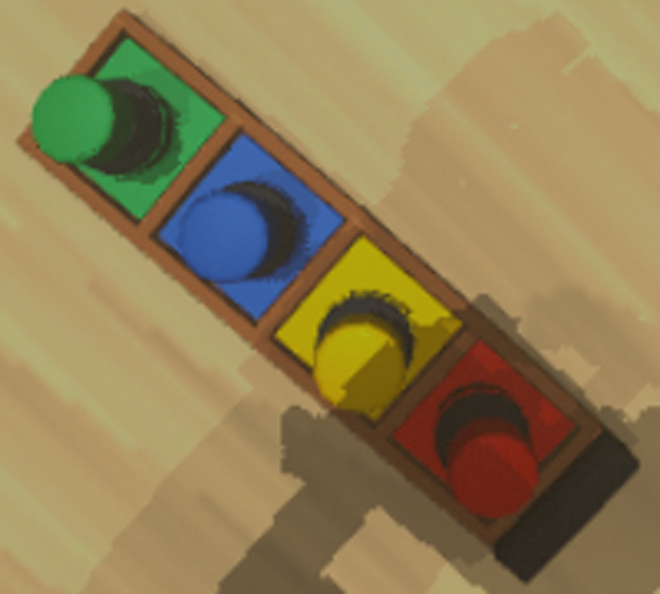

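Run:
```python
from h import *
s=dict(np.load("w2.npz"))
f=lambda u:(u[0]/3.3+195,u[1]/3.3+60)
for n,u in {"green":(73,120),"blue":(224,237),"yellow":(359,366),"red":(492,474)}.items():
    r=least_squares(lambda P:wproj(s,(P[0],P[1],78),s["he"])-np.array(f(u)),(520,200)); print(n,r.x.round(1))
o=[((-115,31,18),(123,12)),((-115,-31,18),(18,138)),((133,31,26),(638,463)),((133,-31,26),(527,580)),((115,31,18),(600,432)),((115,-31,18),(495,552))]
r=fitw(s,[(X,f(u)) for X,u in o],(520,200,-1.5));print(r.x,r.fun.round(1))
for x in(-84,-28,28,84): print(x,R2W(r.x,(x,0,8)).round(1))
```

```text
green [516.3 284.2]
blue [522.6 226.2]
yellow [523.2 171.3]
red [528.3 119.8]
[523.12488683 199.87080519  -1.51003222] [ 0.  -1.7 -0.8  1.1  1.7  1.  -0.3  2.1  1.5 -1.  -1.8 -0.9]
-84 [518.  283.7   8. ]
-28 [521.4 227.8   8. ]
28 [524.8 171.9   8. ]
84 [528.2 116.    8. ]
```

```bash
python3 -m jog '[[[0,0.0267,0.0179,0,0,0],[0.045,0,0,0,0,0],[0.045,0,0,0,0,0],[0.03,0,0,0,0,0],[0,0,0,0,0,0],[0,0,0,0,0,0]]]' 0
cat > st.py <<'E'
import sys
from h import *
from rig import ctrl
s=ctrl.sense(); P=[float(v) for v in sys.argv[1:4]]
d=delta(s,P,-np.pi/4); print(s["time_s"],s["eef_pos"].round(1) if hasattr(s["eef_pos"],"round") else s["eef_pos"],"shift",d[0].round(1),"turn",d[1].round(3))
E
python3 st.py 528.3 119.8 55
```

```text
time_s: 3.38
eef_pos: [529.0, 116.8, 120.8]
ee_rot: [0.271, 0.654, 0.27, -0.653]
force: [0.6, -0.1, 0.9]
grip_width: 1.0
3.375 [529.  116.8 120.8] shift [65.8 -2.7 -1.6] turn [-0.    -0.001 -0.002]
```

```bash
python3 -m jog '[[[0.03,-0.0025,-0.0015,0,0,0],[0.03,0,0,0,0,0],[0.006,0,0,0,0,0],[0,0,0,0,0,0]]]' 0;  python3 st.py 528.3 119.8 55
python3 - <<'E'
from rig import ctrl, vision
import cv2, numpy as np
c=vision.capture("wrist"); cv2.imwrite("pics/w3.png",c["image"][:,:,::-1])
E
```

```text
time_s: 3.88
eef_pos: [528.3, 120.1, 54.6]
ee_rot: [0.271, 0.654, 0.27, -0.653]
force: [0.5, 0.4, 0.5]
grip_width: 1.005
3.875 [528.3 120.1  54.6] shift [-0.4  0.2  0.2] turn [ 0.    -0.001 -0.001]
```

View pics/w3.png

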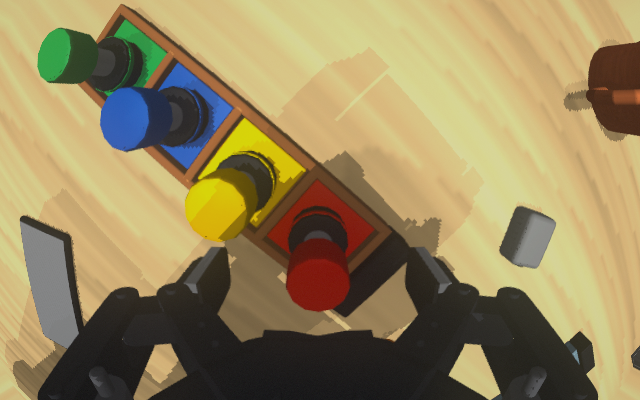

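The red knob at (318,275) is centred between the jaws, and yellow is clear of the left finger.

```bash
python3 -m jog '[[[0,0,0,0,0,0],[0,0,0,0,0,0],[0,0,0,0,0,0],[0,0,0,0,0,0],[0,0,0,0,0,0],[0,0,0,0,0,0]]]' 255 40; python3 -m jog '[[[-0.015,0,0,0,0,0],[-0.03,0,0,0,0,0],[-0.04,0,0,0,0,0],[-0.04,0,0,0,0,0],[0,0,0,0,0,0]]]';  python3 st.py 422 -191 180
python3 - <<'E'
from rig import ctrl, vision
import cv2, numpy as np
c=vision.capture("wrist"); cv2.imwrite("pics/w4.png",c["image"][:,:,::-1])
E
```

```text
time_s: 4.68
eef_pos: [527.8, 120.2, 53.6]
ee_rot: [0.271, 0.653, 0.271, -0.653]
force: [-0.0, 0.7, 4.7]
grip_width: 0.313
time_s: 5.3
eef_pos: [528.7, 120.3, 181.7]
ee_rot: [0.272, 0.655, 0.27, -0.651]
force: [-1.0, 0.7, -0.5]
grip_width: 0.312
5.3 [528.7 120.3 181.7] shift [  1.1 144.5 295.7] turn [ 0.001 -0.004 -0.004]
```

View pics/w4.png

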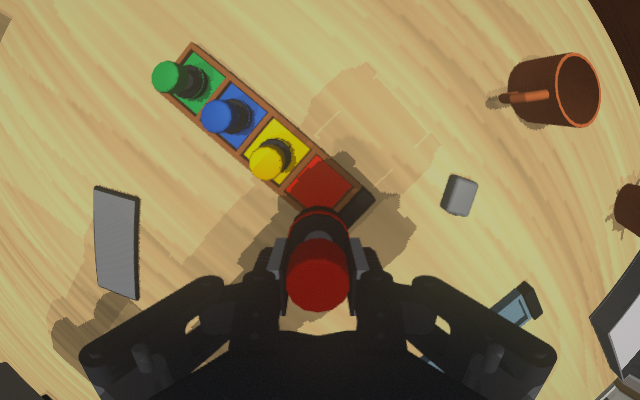

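Red is held upright. Now carrying it to the metal rack's plain-end bay.

```bash
python3 -m jog '[[[0,0.012,0.025,0,0,0],[0,0.0206,0.0422,0,0,0],[0,0.0206,0.0422,0,0,0],[0,0.0206,0.0422,0,0,0],[0,0.0206,0.0422,0,0,0],[0,0.0206,0.0422,0,0,0],[0,0.0206,0.0422,0,0,0],[0,0.009,0.018,0,0,0],[0,0,0,0,0,0]]]'; python3 st.py 422 -191 70
```

```text
time_s: 6.48
eef_pos: [419.7, -192.0, 177.3]
ee_rot: [-0.269, -0.653, -0.271, 0.654]
force: [-0.5, 0.6, -0.5]
grip_width: 0.318
6.475 [ 419.7 -192.   177.3] shift [107.3   1.1  -2.4] turn [-0.002  0.     0.002]
```

```bash
python3 -m jog '[[[0.02,0.001,-0.0025,0,0,0],[0.035,0,0,0,0,0],[0.035,0,0,0,0,0],[0.017,0,0,0,0,0],[0,0,0,0,0,0],[0,0,0,0,0,0]]]'; python3 st.py 422 -191 51
python3 - <<'E'
from rig import ctrl, vision
import cv2, numpy as np
a=vision.capture("wrist")["image"][:,:,::-1]; cv2.imwrite("pics/w5.png",a)
b=vision.capture("scene")["image"][:,:,::-1]; cv2.imwrite("pics/s5.png",cv2.resize(b[180:330,170:340],None,fx=4,fy=4,interpolation=cv2.INTER_CUBIC))
E
```

```text
time_s: 7.22
eef_pos: [423.4, -190.1, 71.9]
ee_rot: [0.271, 0.653, 0.271, -0.653]
force: [-0.1, -0.8, -0.3]
grip_width: 0.318
7.225 [ 423.4 -190.1   71.9] shift [20.9 -0.3  1.6] turn [ 0.001 -0.    -0.001]
```

View pics/w5.png

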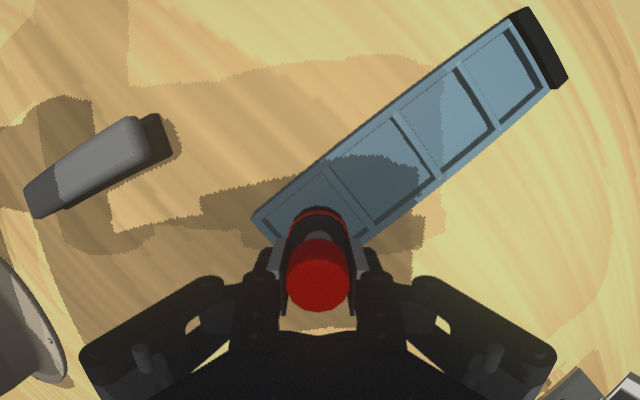

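View pics/s5.png

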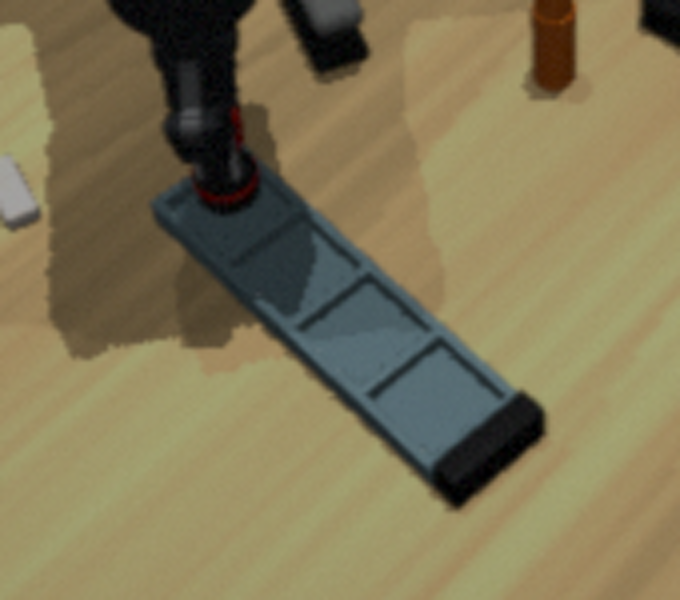

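The stamp hangs over the plain-end bay, clear of the walls. I'll lower it slowly.

```bash
python3 -m jog '[[[0.006,0,0.0015,0,0,0],[0.006,0,0,0,0,0],[0.004,0,0,0,0,0],[0.002,0,0,0,0,0],[0.001,0,0,0,0,0],[0,0,0,0,0,0],[0,0,0,0,0,0]]]'; python3 st.py 422 -191 51
```

```text
time_s: 8.2
eef_pos: [422.0, -191.6, 52.4]
ee_rot: [0.271, 0.653, 0.271, -0.653]
force: [0.2, -0.4, -0.7]
grip_width: 0.315
8.2 [ 422.  -191.6   52.4] shift [ 1.4 -0.4 -0.4] turn [ 0. -0. -0.]
```

```bash
for i in 1 2 3; do python3 -m jog '[[[0.001,0,0,0,0,0],[0,0,0,0,0,0],[0,0,0,0,0,0]]]' | grep -E "eef|force"; done
```

```text
eef_pos: [421.9, -191.5, 51.3]
force: [-0.9, -0.3, -0.6]
eef_pos: [421.9, -191.5, 50.3]
force: [0.7, 1.0, 0.2]
eef_pos: [422.0, -191.6, 49.6]
force: [0.5, 0.4, 5.2]
```

Contact at 49.6 mm with about 5 N. Releasing with a partial opening, then retreating.

```bash
python3 -m jog '[[[0,0,0,0,0,0],[0,0,0,0,0,0],[0,0,0,0,0,0],[0,0,0,0,0,0]]]' 110; python3 -m jog '[[[-0.015,0,0,0,0,0],[-0.03,0,0,0,0,0],[-0.05,0,0,0,0,0],[-0.035,0,0,0,0,0],[0,0,0,0,0,0]]]';python3 st.py 523.5 171.5 180
python3 - <<'E'
from rig import ctrl, vision
import cv2, numpy as np
s=ctrl.sense(); c=vision.capture("wrist"); cv2.imwrite("pics/w6.png",c["image"][:,:,::-1])
np.savez("w6.npz",p=s["eef_pos"],q=s["ee_rot"],he=c["hand_eye"])
E
```

```text
time_s: 9.82
eef_pos: [421.9, -191.5, 49.2]
ee_rot: [-0.271, -0.653, -0.271, 0.653]
force: [-0.4, -0.3, 0.5]
grip_width: 0.566
time_s: 10.45
eef_pos: [422.8, -192.1, 182.5]
ee_rot: [0.273, 0.654, 0.269, -0.652]
force: [0.8, -0.1, -0.5]
grip_width: 0.571
10.45 [ 422.8 -192.1  182.5] shift [   1.6 -185.8 -328.4] turn [ 0.001 -0.001 -0.006]
```

View pics/w6.png

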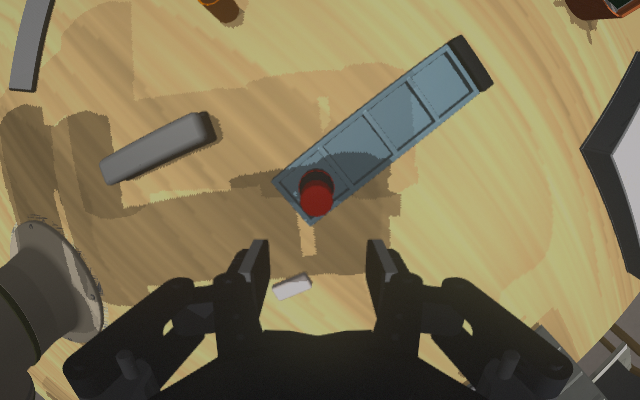

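Red stands upright in the plain-end bay, with its knob at (316,200). Quick numeric check, then on to yellow.

```bash
python3 - <<'E'
from h import *
s=dict(np.load("w6.npz"))
for X in [(421.6,-191,74),(421.6,-191,8)]: print(wproj(s,X,s["he"]))
p=(505.5,-199.5,-.102)
for X in [(-115,31,18),(-115,-31,18),(133,31,26),(133,-31,26)]: print(X,wproj(s,R2W(p,X),s["he"]).round(1))
import cv2
im=cv2.imread("pics/w6.png"); cv2.imwrite("pics/w6z.png",cv2.resize(im[30:235,260:500],None,fx=2.9,fy=2.9,interpolation=cv2.INTER_CUBIC))
E
python3 -m jog '[[[0,-0.014,-0.025,0,0,0],[0,-0.025,-0.044,0,0,0],[0,-0.025,-0.044,0,0,0],[0,-0.025,-0.044,0,0,0],[0,-0.025,-0.044,0,0,0],[0,-0.025,-0.044,0,0,0],[0,-0.025,-0.044,0,0,0],[0,-0.0218,-0.0394,0,0,0],[0,0,0,0,0,0],[0,0,0,0,0,0]]]' 90;python3 st.py 523.5 171.5 120
```

```text
[314.1743505  200.50053801]
[314.39164188 183.23722292]
(-115, 31, 18) [270.7 180.9]
(-115, -31, 18) [310.3 226.5]
(133, 31, 26) [462.4  33.4]
(133, -31, 26) [495.1  83.3]
time_s: 11.75
eef_pos: [522.1, 171.7, 178.5]
ee_rot: [-0.271, -0.653, -0.271, 0.654]
force: [-0.4, -1.0, -0.4]
grip_width: 0.648
11.75 [522.1 171.7 178.5] shift [58.5  1.2 -1. ] turn [0.    0.002 0.001]
```

View pics/w6z.png

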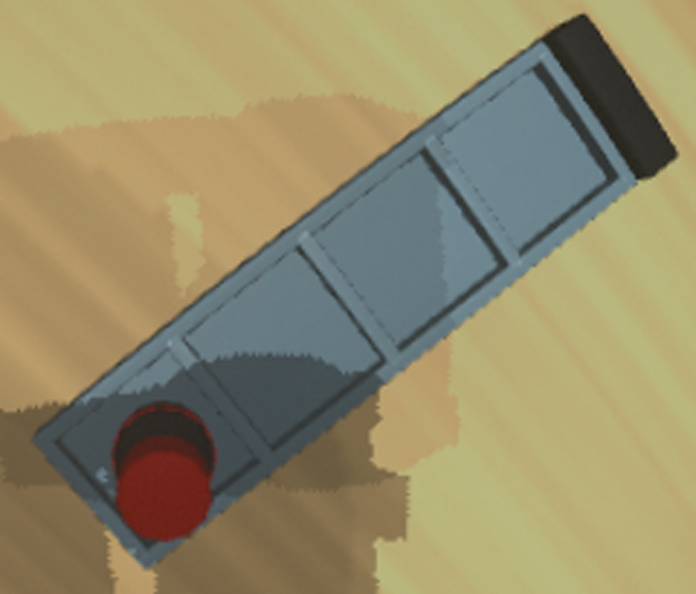

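Red's foot at about (163,455) in the zoom matches its bay centre at about (162,452). Descending on yellow.

```bash
python3 -m jog '[[[0.03,0.001,-0.001,0,0,0],[0.04,0,0,0,0,0],[0,0,0,0,0,0],[0,0,0,0,0,0]]]' 90;python3 st.py 523.5 171.5 54.5;  python3 - <<'E'
from rig import ctrl, vision
import cv2, numpy as np
c=vision.capture("wrist"); cv2.imwrite("pics/w7.png",c["image"][:,:,::-1])
E
```

```text
time_s: 12.25
eef_pos: [524.7, 171.6, 110.8]
ee_rot: [0.271, 0.654, 0.27, -0.653]
force: [0.5, -0.5, 1.0]
grip_width: 0.644
12.25 [524.7 171.6 110.8] shift [56.3 -0.8  1. ] turn [-0.001 -0.001 -0.001]
```

View pics/w7.png

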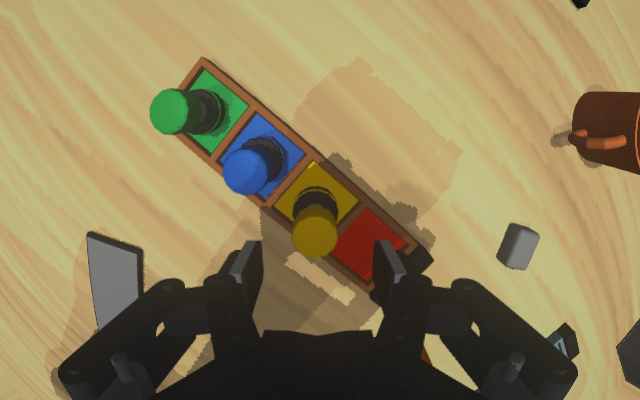

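Yellow's knob at (315,232) lies on the jaw centreline. Going down and gripping.

```bash
python3 -m jog '[[[0.025,-0.0005,0.001,0,0,0],[0.025,0,0,0,0,0],[0.0065,0,0,0,0,0],[0,0,0,0,0,0],[0,0,0,0,0,0]]]' 90;python3 -m jog '[[[0,0,0,0,0,0],[0,0,0,0,0,0],[0,0,0,0,0,0],[0,0,0,0,0,0],[0,0,0,0,0,0],[0,0,0,0,0,0]]]' 255 40; python3 -m jog '[[[-0.015,0,0,0,0,0],[-0.03,0,0,0,0,0],[-0.04,0,0,0,0,0],[-0.04,0,0,0,0,0],[0,0,0,0,0,0]]]';  python3 st.py 477.7 -196.6 180
python3 - <<'E'
from rig import ctrl, vision
import cv2, numpy as np
c=vision.capture("wrist"); cv2.imwrite("pics/w8.png",c["image"][:,:,::-1])
E
```

```text
time_s: 12.92
eef_pos: [523.7, 171.8, 54.1]
ee_rot: [0.271, 0.654, 0.271, -0.653]
force: [-0.5, -0.9, 1.0]
grip_width: 0.646
time_s: 13.68
eef_pos: [523.2, 171.9, 53.4]
ee_rot: [0.271, 0.654, 0.271, -0.653]
force: [-1.8, 0.4, 5.5]
grip_width: 0.317
time_s: 14.3
eef_pos: [524.2, 171.9, 181.4]
ee_rot: [0.271, 0.655, 0.27, -0.651]
force: [0.2, -0.4, -1.9]
grip_width: 0.315
14.3 [524.2 171.9 181.4] shift [  0.8 227.6 293.6] turn [ 0.001 -0.005 -0.004]
```

View pics/w8.png

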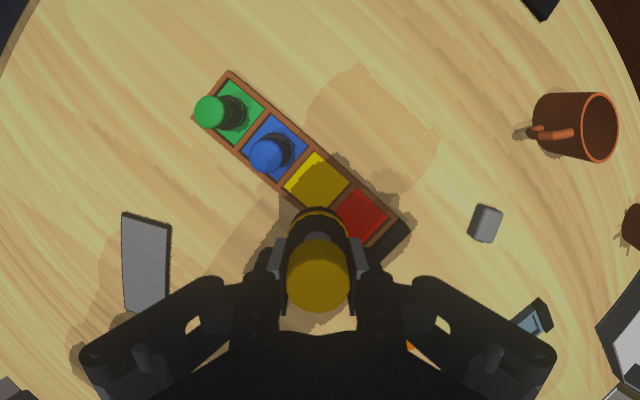

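Yellow is held upright. Carrying it to bay x=-28 (shift y 227.6, z 293.6).

```bash
python3 -m jog '[[[0,0.018,0.023,0,0,0],[0,0.031,0.04,0,0,0],[0,0.031,0.04,0,0,0],[0,0.031,0.04,0,0,0],[0,0.031,0.04,0,0,0],[0,0.031,0.04,0,0,0],[0,0.031,0.04,0,0,0],[0,0.0236,0.0306,0,0,0],[0,0,0,0,0,0],[0,0,0,0,0,0]]]'; python3 st.py 477.7 -196.6 70
```

```text
time_s: 15.6
eef_pos: [476.1, -196.0, 177.0]
ee_rot: [-0.27, -0.653, -0.271, 0.654]
force: [0.0, 0.3, -1.2]
grip_width: 0.315
15.6 [ 476.1 -196.   177. ] shift [107.    1.7  -0.8] turn [0.    0.    0.002]
```

```bash
python3 -m jog '[[[0.02,0.0015,-0.001,0,0,0],[0.035,0,0,0,0,0],[0.035,0,0,0,0,0],[0.017,0,0,0,0,0],[0,0,0,0,0,0],[0,0,0,0,0,0]]]'; python3 st.py 477.7 -196.6 52.5
python3 - <<'E'
from rig import ctrl, vision
import cv2, numpy as np
a=vision.capture("wrist")["image"][:,:,::-1]; cv2.imwrite("pics/w9.png",a)
E
```

```text
time_s: 16.35
eef_pos: [478.7, -196.8, 71.6]
ee_rot: [0.271, 0.653, 0.271, -0.653]
force: [0.5, 0.5, -1.4]
grip_width: 0.311
16.35 [ 478.7 -196.8   71.6] shift [19.1 -0.8  0.6] turn [ 0.001 -0.    -0.001]
```

View pics/w9.png

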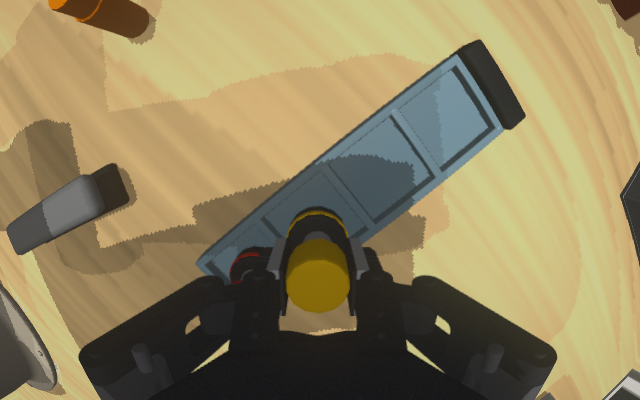

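```bash
python3 -m jog '[[[0.006,-0.0005,0.0005,0,0,0],[0.006,0,0,0,0,0],[0.004,0,0,0,0,0],[0.002,0,0,0,0,0],[0.001,0,0,0,0,0],[0,0,0,0,0,0],[0,0,0,0,0,0]]]'; for i in 1 2 3; do python3 -m jog '[[[0.001,0,0,0,0,0],[0,0,0,0,0,0],[0,0,0,0,0,0]]]' | grep -E "eef|force"; done
```

```text
time_s: 17.27
eef_pos: [477.6, -197.2, 51.9]
ee_rot: [0.271, 0.653, 0.271, -0.653]
force: [0.3, -1.0, -0.8]
grip_width: 0.315
eef_pos: [477.5, -197.1, 50.8]
force: [-0.0, 0.1, -1.0]
eef_pos: [477.5, -197.1, 49.8]
force: [-0.5, 0.8, -0.7]
eef_pos: [477.6, -197.2, 49.4]
force: [-2.7, 1.8, 6.3]
```

```bash
python3 -m jog '[[[0,0,0,0,0,0],[0,0,0,0,0,0],[0,0,0,0,0,0],[0,0,0,0,0,0]]]' 115; python3 -m jog '[[[-0.015,0,0,0,0,0],[-0.03,0,0,0,0,0],[-0.05,0,0,0,0,0],[-0.035,0,0,0,0,0],[0,0,0,0,0,0]]]';python3 st.py 522 227 180
python3 - <<'E'
from rig import ctrl, vision
import cv2, numpy as np
s=ctrl.sense(); c=vision.capture("wrist"); cv2.imwrite("pics/w10.png",c["image"][:,:,::-1])
np.savez("w10.npz",p=s["eef_pos"],q=s["ee_rot"],he=c["hand_eye"])
E
```

```text
time_s: 18.9
eef_pos: [477.5, -197.1, 48.7]
ee_rot: [-0.271, -0.653, -0.271, 0.653]
force: [-0.7, 0.1, 0.9]
grip_width: 0.551
time_s: 19.52
eef_pos: [478.5, -197.7, 182.3]
ee_rot: [0.273, 0.654, 0.269, -0.652]
force: [-0.2, 0.7, -0.1]
grip_width: 0.555
19.525 [ 478.5 -197.7  182.3] shift [   0.9 -269.4 -331.3] turn [ 0.001 -0.001 -0.006]
```

View pics/w10.png

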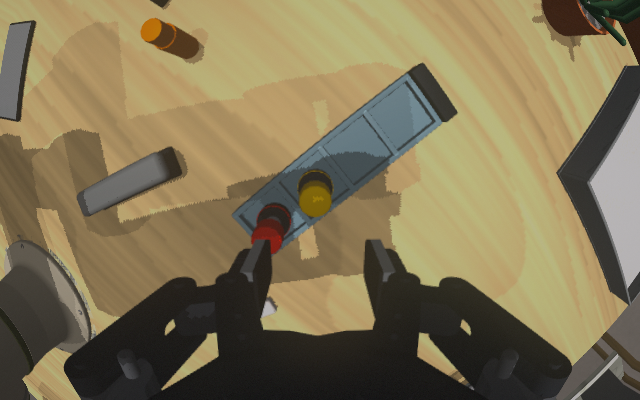

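Red and yellow stand upright in adjacent bays, yellow's knob at (315,198). Next is blue (shift y -269, z -331).

```bash
python3 -m jog '[[[0,-0.02,-0.025,0,0,0],[0,-0.034,-0.042,0,0,0],[0,-0.034,-0.042,0,0,0],[0,-0.034,-0.042,0,0,0],[0,-0.034,-0.042,0,0,0],[0,-0.034,-0.042,0,0,0],[0,-0.034,-0.042,0,0,0],[0,-0.034,-0.042,0,0,0],[0,-0.0115,-0.0125,0,0,0],[0,0,0,0,0,0],[0,0,0,0,0,0]]]' 90;python3 st.py 522 227 110
```

```text
time_s: 20.95
eef_pos: [521.1, 226.5, 178.5]
ee_rot: [-0.27, -0.653, -0.27, 0.654]
force: [0.1, 0.3, -0.7]
grip_width: 0.645
20.95 [521.1 226.5 178.5] shift [68.5  0.3 -1. ] turn [-0.001  0.001  0.   ]
```

```bash
python3 -m jog '[[[0.03,0,-0.001,0,0,0],[0.038,0,0,0,0,0],[0,0,0,0,0,0],[0,0,0,0,0,0]]]' 90;python3 st.py 522 227 54;  python3 - <<'E'
from rig import ctrl, vision
import cv2, numpy as np
c=vision.capture("wrist"); cv2.imwrite("pics/w11.png",c["image"][:,:,::-1])
E
```

```text
time_s: 21.45
eef_pos: [522.7, 228.0, 112.4]
ee_rot: [0.271, 0.654, 0.27, -0.653]
force: [0.1, -0.2, 1.1]
grip_width: 0.647
21.45 [522.7 228.  112.4] shift [58.4  0.2  1.3] turn [-0.001 -0.002 -0.001]
```

View pics/w11.png

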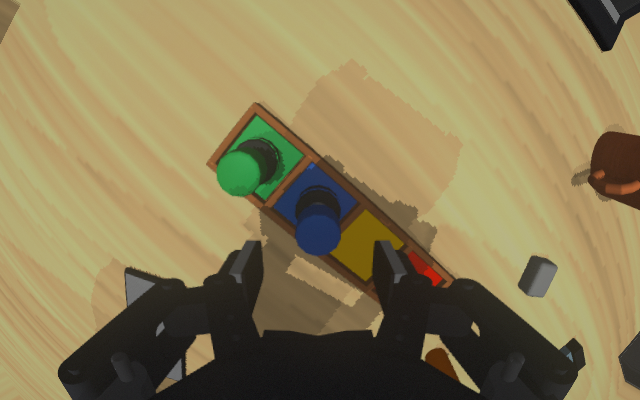

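Blue's knob at (318,230) is centred.

```bash
python3 -m jog '[[[0.025,0.0005,0.0012,0,0,0],[0.025,0,0,0,0,0],[0.0085,0,0,0,0,0],[0,0,0,0,0,0],[0,0,0,0,0,0]]]' 90;python3 -m jog '[[[0,0,0,0,0,0],[0,0,0,0,0,0],[0,0,0,0,0,0],[0,0,0,0,0,0],[0,0,0,0,0,0],[0,0,0,0,0,0]]]' 255 40; python3 -m jog '[[[-0.015,0,0,0,0,0],[-0.03,0,0,0,0,0],[-0.04,0,0,0,0,0],[-0.04,0,0,0,0,0],[0,0,0,0,0,0]]]';  python3 st.py 533.4 -202.3 180
python3 - <<'E'
from rig import ctrl, vision
import cv2, numpy as np
c=vision.capture("wrist"); cv2.imwrite("pics/w12.png",c["image"][:,:,::-1])
E
```

```text
time_s: 22.12
eef_pos: [522.1, 227.5, 53.6]
ee_rot: [0.271, 0.654, 0.271, -0.652]
force: [-0.7, 0.7, -0.8]
grip_width: 0.648
time_s: 22.88
eef_pos: [521.8, 227.4, 53.0]
ee_rot: [0.271, 0.654, 0.271, -0.653]
force: [-0.4, -0.8, 5.4]
grip_width: 0.311
time_s: 23.5
eef_pos: [522.5, 227.7, 180.9]
ee_rot: [0.271, 0.655, 0.27, -0.651]
force: [-0.4, -1.0, -1.7]
grip_width: 0.316
23.5 [522.5 227.7 180.9] shift [  0.4 311.6 296.5] turn [ 0.    -0.005 -0.003]
```

View pics/w12.png

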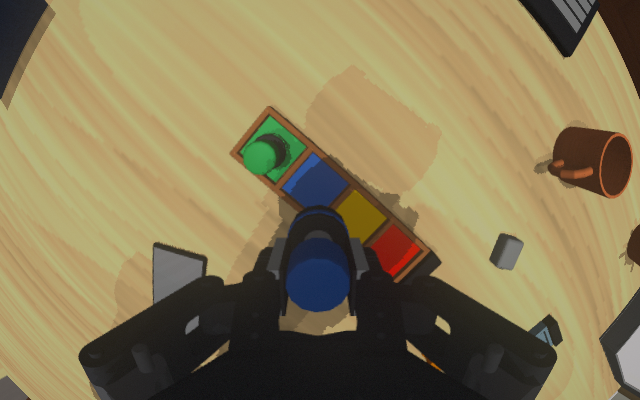

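Blue is held upright. Carrying it to bay x=+28.

```bash
python3 -m jog '[[[0,0.022,0.021,0,0,0],[0,0.038,0.036,0,0,0],[0,0.038,0.036,0,0,0],[0,0.038,0.036,0,0,0],[0,0.038,0.036,0,0,0],[0,0.038,0.036,0,0,0],[0,0.038,0.036,0,0,0],[0,0.038,0.036,0,0,0],[0,0.0236,0.0235,0,0,0],[0,0,0,0,0,0],[0,0,0,0,0,0]]]'; python3 st.py 533.4 -202.3 70
```

```text
time_s: 24.92
eef_pos: [531.8, -201.8, 176.4]
ee_rot: [-0.27, -0.653, -0.271, 0.654]
force: [-0.2, 0.6, -0.1]
grip_width: 0.317
24.925 [ 531.8 -201.8  176.4] shift [106.4   1.7  -0.7] turn [0.001 0.    0.002]
```

```bash
python3 -m jog '[[[0.02,0.001,0,0,0,0],[0.035,0,0,0,0,0],[0.035,0,0,0,0,0],[0.017,0,0,0,0,0],[0,0,0,0,0,0],[0,0,0,0,0,0]]]'; python3 st.py 533.4 -202.3 52.5
python3 - <<'E'
from rig import ctrl, vision
import cv2, numpy as np
a=vision.capture("wrist")["image"][:,:,::-1]; cv2.imwrite("pics/w13.png",a)
E
```

```text
time_s: 25.68
eef_pos: [533.6, -203.4, 71.6]
ee_rot: [0.271, 0.654, 0.27, -0.653]
force: [-0.3, -0.3, -1.5]
grip_width: 0.314
25.675 [ 533.6 -203.4   71.6] shift [19.1 -1.  -0.6] turn [ 0.001 -0.001 -0.002]
```

View pics/w13.png

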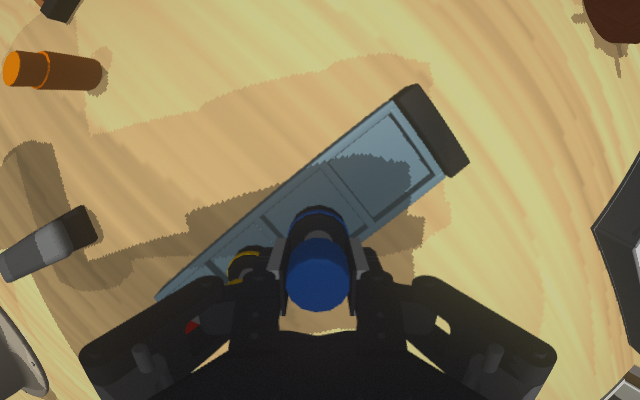

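Blue is over the third bay, clear of yellow. Lowering.

```bash
python3 -m jog '[[[0.006,-0.001,-0.0005,0,0,0],[0.006,0,0,0,0,0],[0.004,0,0,0,0,0],[0.002,0,0,0,0,0],[0.001,0,0,0,0,0],[0,0,0,0,0,0],[0,0,0,0,0,0]]]'; for i in 1 2 3; do python3 -m jog '[[[0.001,0,0,0,0,0],[0,0,0,0,0,0],[0,0,0,0,0,0]]]' | grep -E "eef|force"; done
```

```text
time_s: 26.6
eef_pos: [532.6, -202.3, 51.4]
ee_rot: [0.271, 0.653, 0.271, -0.653]
force: [0.2, 0.2, -1.4]
grip_width: 0.316
eef_pos: [532.6, -202.3, 50.3]
force: [-0.8, 0.6, -0.7]
eef_pos: [532.6, -202.3, 49.3]
force: [0.1, 0.2, -1.3]
eef_pos: [532.8, -202.4, 49.0]
force: [-1.2, 1.8, 5.7]
```

```bash
python3 -m jog '[[[0,0,0,0,0,0],[0,0,0,0,0,0],[0,0,0,0,0,0],[0,0,0,0,0,0]]]' 115; python3 -m jog '[[[-0.015,0,0,0,0,0],[-0.03,0,0,0,0,0],[-0.05,0,0,0,0,0],[-0.035,0,0,0,0,0],[0,0,0,0,0,0]]]';python3 st.py 516.5 284 180
python3 - <<'E'
from rig import ctrl, vision
import cv2, numpy as np
c=vision.capture("wrist"); cv2.imwrite("pics/w14.png",c["image"][:,:,::-1])
E
```

```text
time_s: 28.22
eef_pos: [532.5, -202.3, 48.2]
ee_rot: [-0.271, -0.653, -0.271, 0.653]
force: [-0.5, -0.2, 0.3]
grip_width: 0.55
time_s: 28.85
eef_pos: [533.6, -202.9, 182.1]
ee_rot: [0.273, 0.655, 0.269, -0.652]
force: [-0.0, -0.0, -0.4]
grip_width: 0.55
28.85 [ 533.6 -202.9  182.1] shift [ 3.000e-01 -3.562e+02 -3.323e+02] turn [ 0.001 -0.001 -0.006]
```

View pics/w14.png

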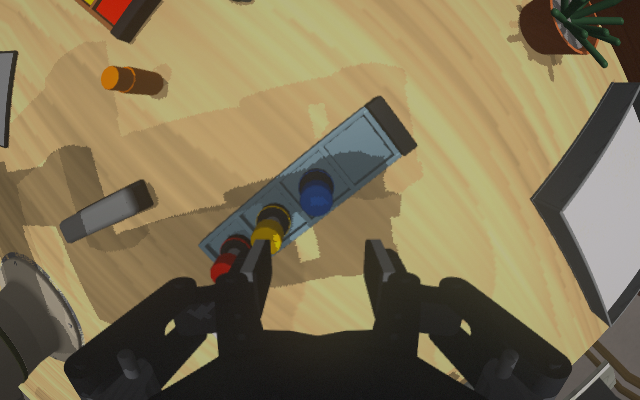

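Three stamps stand upright in their bays, with blue at (316,198). Last is green (shift y -356, z -332).

```bash
python3 -m jog '[[[0,-0.022,-0.02,0,0,0],[0,-0.04,-0.0375,0,0,0],[0,-0.04,-0.0375,0,0,0],[0,-0.04,-0.0375,0,0,0],[0,-0.04,-0.0375,0,0,0],[0,-0.04,-0.0375,0,0,0],[0,-0.04,-0.0375,0,0,0],[0,-0.04,-0.0375,0,0,0],[0,-0.04,-0.0375,0,0,0],[0,-0.0142,-0.0123,0,0,0],[0,0,0,0,0,0],[0,0,0,0,0,0]]]' 90;python3 st.py 516.5 284 110
```

```text
time_s: 30.4
eef_pos: [515.7, 283.1, 178.1]
ee_rot: [-0.27, -0.653, -0.27, 0.654]
force: [-0.3, 0.1, 0.1]
grip_width: 0.646
30.4 [515.7 283.1 178.1] shift [68.1 -0.  -1.2] turn [-0.001  0.001  0.   ]
```

```bash
python3 -m jog '[[[0.03,0,0,0,0,0],[0.038,0,0,0,0,0],[0,0,0,0,0,0],[0,0,0,0,0,0]]]' 90;python3 st.py 516.5 284 54;  python3 - <<'E'
from rig import ctrl, vision
import cv2, numpy as np
c=vision.capture("wrist"); cv2.imwrite("pics/w15.png",c["image"][:,:,::-1])
E
```

```text
time_s: 30.9
eef_pos: [516.4, 284.0, 111.9]
ee_rot: [0.27, 0.654, 0.27, -0.653]
force: [0.1, 0.4, 0.7]
grip_width: 0.65
30.9 [516.4 284.  111.9] shift [57.9  0.   0.1] turn [-0.001 -0.002 -0.001]
```

View pics/w15.png

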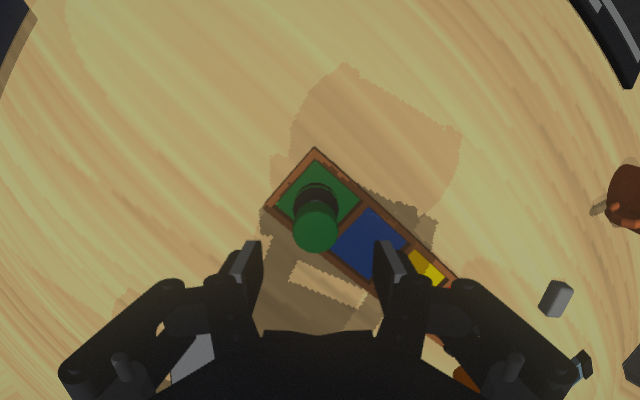

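Green's knob at (315,228) is centred.

```bash
python3 -m jog '[[[0.025,0,0,0,0,0],[0.025,0,0,0,0,0],[0.008,0,0,0,0,0],[0,0,0,0,0,0],[0,0,0,0,0,0]]]' 90;python3 -m jog '[[[0,0,0,0,0,0],[0,0,0,0,0,0],[0,0,0,0,0,0],[0,0,0,0,0,0],[0,0,0,0,0,0],[0,0,0,0,0,0]]]' 255 40; python3 -m jog '[[[-0.015,0,0,0,0,0],[-0.03,0,0,0,0,0],[-0.04,0,0,0,0,0],[-0.04,0,0,0,0,0],[0,0,0,0,0,0]]]';  python3 st.py 589.1 -208 180
python3 - <<'E'
from rig import ctrl, vision
import cv2, numpy as np
c=vision.capture("wrist"); cv2.imwrite("pics/w16.png",c["image"][:,:,::-1])
E
```

```text
time_s: 31.58
eef_pos: [516.2, 284.7, 53.6]
ee_rot: [0.271, 0.654, 0.271, -0.652]
force: [0.5, -0.2, 0.5]
grip_width: 0.647
time_s: 32.33
eef_pos: [515.8, 284.8, 53.0]
ee_rot: [0.271, 0.654, 0.271, -0.653]
force: [-0.9, 0.8, 5.4]
grip_width: 0.317
time_s: 32.95
eef_pos: [516.6, 284.9, 181.0]
ee_rot: [0.271, 0.655, 0.271, -0.651]
force: [0.9, 0.5, -1.6]
grip_width: 0.313
32.95 [516.6 284.9 181. ] shift [  0.5 399.7 297.5] turn [ 0.    -0.006 -0.003]
```

View pics/w16.png

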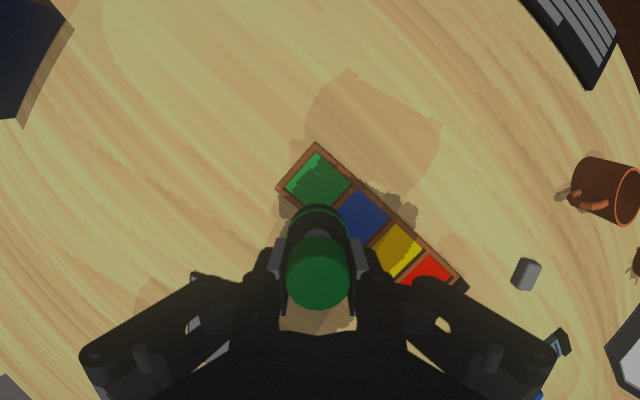

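Green is held upright. Carrying it to the bay beside the black end.

```bash
python3 -m jog '[[[0,0.025,0.0185,0,0,0],[0,0.043,0.032,0,0,0],[0,0.043,0.032,0,0,0],[0,0.043,0.032,0,0,0],[0,0.043,0.032,0,0,0],[0,0.043,0.032,0,0,0],[0,0.043,0.032,0,0,0],[0,0.043,0.032,0,0,0],[0,0.043,0.032,0,0,0],[0,0.0307,0.023,0,0,0],[0,0,0,0,0,0],[0,0,0,0,0,0]]]'; python3 st.py 589.1 -208 70
```

```text
time_s: 34.5
eef_pos: [587.5, -207.6, 176.3]
ee_rot: [-0.27, -0.653, -0.271, 0.654]
force: [-0.9, -0.4, -1.0]
grip_width: 0.316
34.5 [ 587.5 -207.6  176.3] shift [106.3   1.7  -0.9] turn [0.001 0.    0.002]
```

```bash
python3 -m jog '[[[0.02,0.0007,-0.0005,0,0,0],[0.035,0,0,0,0,0],[0.035,0,0,0,0,0],[0.017,0,0,0,0,0],[0,0,0,0,0,0],[0,0,0,0,0,0]]]'; python3 st.py 589.1 -208 52.5
python3 - <<'E'
from rig import ctrl, vision
import cv2, numpy as np
a=vision.capture("wrist")["image"][:,:,::-1]; cv2.imwrite("pics/w17.png",a)
E
```

```text
time_s: 35.25
eef_pos: [589.5, -208.6, 71.8]
ee_rot: [0.272, 0.654, 0.27, -0.653]
force: [0.6, -0.3, -0.8]
grip_width: 0.312
35.25 [ 589.5 -208.6   71.8] shift [19.3 -0.8 -0.2] turn [ 0.001 -0.001 -0.002]
```

View pics/w17.png

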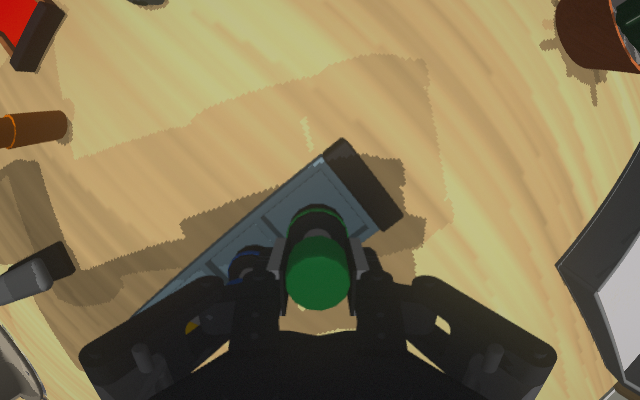

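Green is over the black-end bay, clear of blue. Lowering.

```bash
python3 -m jog '[[[0.006,-0.0005,0,0,0,0],[0.006,0,0,0,0,0],[0.004,0,0,0,0,0],[0.002,0,0,0,0,0],[0.001,0,0,0,0,0],[0,0,0,0,0,0],[0,0,0,0,0,0]]]'; for i in 1 2 3; do python3 -m jog '[[[0.001,0,0,0,0,0],[0,0,0,0,0,0],[0,0,0,0,0,0]]]' | grep -E "eef|force"; done
```

```text
time_s: 36.17
eef_pos: [588.5, -208.2, 51.4]
ee_rot: [0.271, 0.653, 0.271, -0.653]
force: [0.3, -0.0, -2.2]
grip_width: 0.316
eef_pos: [588.4, -208.2, 50.3]
force: [-0.6, -0.3, 0.5]
eef_pos: [588.4, -208.2, 49.3]
force: [1.2, -0.6, -1.5]
eef_pos: [588.6, -208.2, 49.0]
force: [-2.2, 1.4, 5.0]
```

Contact. Releasing, rising, then backing off toward the robot for a clear view.

```bash
python3 -m jog '[[[0,0,0,0,0,0],[0,0,0,0,0,0],[0,0,0,0,0,0],[0,0,0,0,0,0]]]' 115; python3 -m jog '[[[-0.015,0,0,0,0,0],[-0.03,0,0,0,0,0],[-0.05,0,0,0,0,0],[-0.05,0,0,0,0,0],[-0.03,-0.04,0.03,0,0,0],[0,-0.04,0.03,0,0,0],[0,-0.03,0.03,0,0,0],[0,0,0,0,0,0],[0,0,0,0,0,0],[0,0,0,0,0,0]]]'
python3 - <<'E'
from rig import ctrl, vision
import cv2, numpy as np
s=ctrl.sense(); c=vision.capture("wrist"); cv2.imwrite("pics/w18.png",c["image"][:,:,::-1])
np.savez("w18.npz",p=s["eef_pos"],q=s["ee_rot"],he=c["hand_eye"])
b=vision.capture("scene")["image"][:,:,::-1]; cv2.imwrite("pics/s18.png",cv2.resize(b[180:330,170:340],None,fx=4,fy=4,interpolation=cv2.INTER_CUBIC))
b=vision.capture("top")["image"][:,:,::-1]; cv2.imwrite("pics/t18.png",cv2.resize(b[140:290,360:460],None,fx=4,fy=4,interpolation=cv2.INTER_CUBIC))
E
```

```text
time_s: 37.8
eef_pos: [588.4, -208.2, 48.2]
ee_rot: [-0.271, -0.653, -0.271, 0.653]
force: [-0.2, 0.2, -0.2]
grip_width: 0.552
time_s: 39.05
eef_pos: [447.7, -194.2, 223.5]
ee_rot: [0.271, 0.653, 0.271, -0.653]
force: [0.8, 1.6, 0.8]
grip_width: 0.545
```

View pics/w18.png

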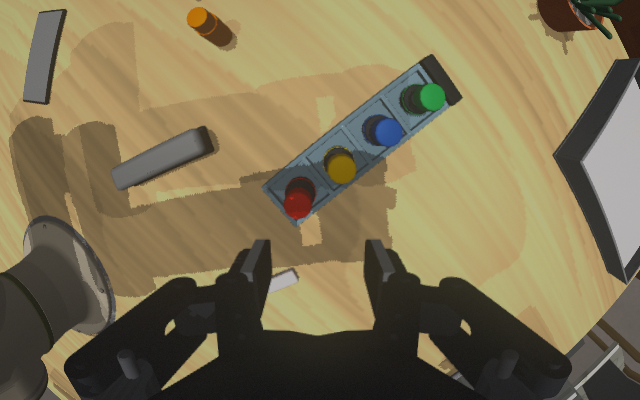

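View pics/s18.png

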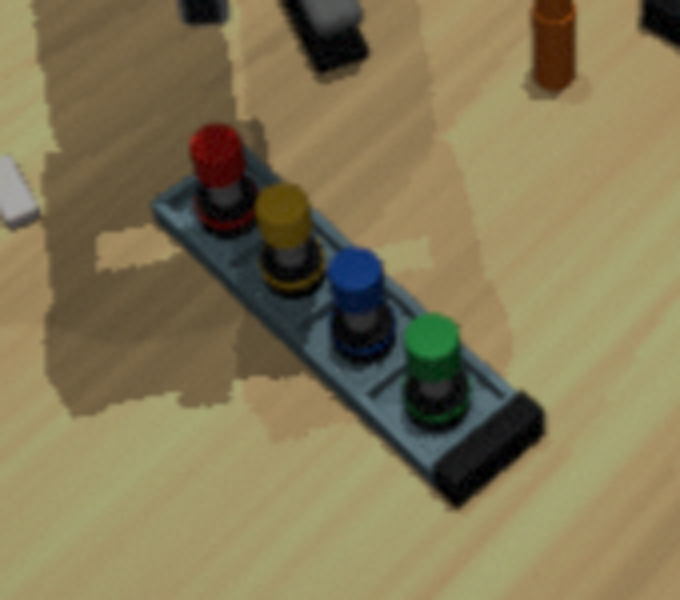

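View pics/t18.png

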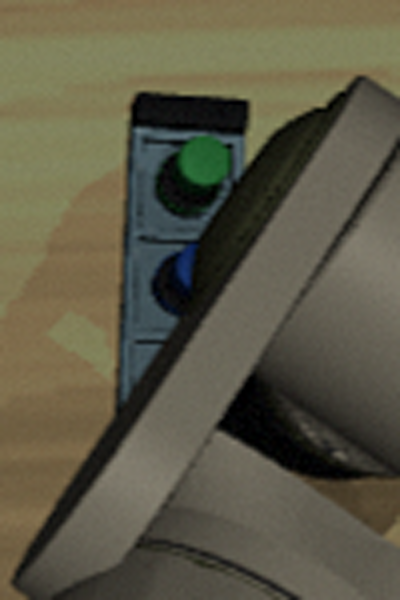

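All four stand upright in order from the plain end: red, yellow, blue, green. In the wrist view they are at (298,205), (341,167), (389,132) and (432,97). One numeric check of the centring:

Run:
```python
from h import *
import cv2
s=dict(np.load("w18.npz")); im=cv2.cvtColor(cv2.imread("pics/w18.png"),cv2.COLOR_BGR2HSV)
p=(505.5,-199.5,-.102)
for X in [(-115,31,18),(-115,-31,18),(133,31,26),(133,-31,26)]: print(X,wproj(s,R2W(p,X),s["he"]).round(1))
U={"red":(299,206),"yellow":(341,168),"blue":(389,132),"green":(432.5,97)}
for n,u in U.items():
    r=least_squares(lambda P:wproj(s,(P[0],P[1],74),s["he"])-np.array(u),(520,-200)).x
    c,q=np.cos(p[2]),np.sin(p[2]); d=r-np.array(p[:2]); print(n,"rack xy",(c*d[0]+q*d[1]).round(1),(-q*d[0]+c*d[1]).round(1))
```

```text
(-115, 31, 18) [260.8 187.3]
(-115, -31, 18) [295.7 227.1]
(133, 31, 26) [432.9  52.7]
(133, -31, 26) [463.9  97.6]
red rack xy -82.1 -2.9
yellow rack xy -28.1 0.8
blue rack xy 28.3 -0.4
green rack xy 83.7 0.5
```

Run:
```python
from rig import workorder
print(workorder.finish_job())
```

```text
the job is handed in; nothing more can be done
None
```

I moved all four stamps to the metal rack in reverse order and handed the job in after about 39 s of robot time. From the plain end to the black end they now stand red, yellow, blue, green. `finish_job()` reports no verdict.

- **Placing:** I lowered each stamp in 1 mm steps until it touched the floor at about 5–6 N, then released it and backed off upward. None was dropped or knocked over, and the pads stayed in the wooden rack.
- **Final positions:** The last wrist and scene pictures show all four upright in the right bays with the gripper clear. Measured from the wrist picture, each stamp is within about 3 mm of its bay centre; the limit is 12 mm. Red is the farthest off, at (-82.1, -2.9) mm against (-84, 0).
- **Disagreements:** The three cameras disagreed by up to about 6 mm on the metal rack and 7 mm on the wooden one. I placed the stamps using a blend of the fits, and the predicted rack corners matched the last wrist picture to about 2 px. In the last top view the arm hid red and yellow, so that camera could not confirm those two.

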